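# Load a freshly glazed test tile into the clamshell kiln and close it up

### The arm

A 6-joint arm with a two-finger parallel gripper is mounted at the origin on the work surface. World frame = base frame: x ahead of the robot, y to its left, z up, the work surface at z = 0. Lengths are in mm, angles in rad, forces in N, time in s.
With the tool pointing down it reaches from about 425 to 925 mm from the base axis. Payload 12.5 kg.
Tool frame: the origin (TCP) lies between the finger pads; the fingertips stand 8 mm ahead of it and the grasp point (between the pads) lies 11 mm behind it; z points along the fingers, y is the direction in which the jaws open and shut (so a half turn about z gives the same grasp; the last joint's range is limited). The gripper opens to 85 mm and grips with 20 to 120 N. Pads are 22 mm wide; open, the fingers measure 114 mm over their backs; the gripper's body (76 mm by 85 mm) begins 54 mm behind the grasp point. The pads swing forward as they close: fully open they stand 13 mm farther back than shut.
Start: joints at [-1.33, 0.491, 1.559, -0, 1.092, -0.106], TCP at [212.454, -587.799, 239.327] pointing down, gripper open.
Joint ranges: [-3.1, 3.1], [-0.84, 2.19], [0.05, 2.79], [-1.13, 4.28], [0.06, 2.93], [-2.69, 2.69]. Speed limits (rad/s): [2.22, 2.22, 2.79, 3.14, 3.14, 3.14].

### API

Orientations are given as a unit quaternion [x, y, z, w].
In Python, from cell import bot gives the robot as it stands. The module is installed in compiled form; this text tells all that it offers. Calls block until the motion is done:
- bot.move_ptp(position, orientation): joint-space move of the TCP to a pose.
- bot.servo_line(position, speed=150, rotation=None, contact_N=None): straight line of the TCP; rotation=None keeps the orientation; speed is the mean speed in mm/s. With contact_N (N) it stops when the force on the tool has changed by that much, and returns True; else False.
- bot.move_j(angles): joint-space move.
- bot.grip(opening, newtons=None): finger opening in mm; newtons is the grip in N (None keeps the last); returns when the fingers have stopped.
- bot.dwell(seconds).
- bot.solve_ik(position, orientation): joint angles nearest the present ones, or None.
- bot.sense(): the state.
- bot.camera(name): name is "scene" or "top"; returns the picture (400x640x3 uint8, blue, green, red); there is no depth.
- bot.get_calibration(name): a dict with "vfov" (degrees; the focal length in pixels is half the picture's height over the tangent of half this angle, whatever the lens; pixels are square), "cx", "cy" (the principal point, pixels), "pose" (4x4, takes a point from camera to world coordinates). Camera axes: x right, y up, looking along -z (the intrinsics and any distortion apply to the point x, -y, -z); pixel columns grow to the right and rows downward; lengths in mm; the calibration is good to about 2 mm. A picture is of the moment at which its call begins. get_calibration takes no time and is no camera call.
A pose or a line that the arm cannot do raises bot.Unreachable and nothing moves.
- bot.sign_off(): hands the job in, once; it reports no verdict.
The state is a dict: "clock": time; "joint_positions": joint angles; "qvel": joint speeds; "joint_torque": joint torques, N m; "tcp_pos": TCP position; "orientation": TCP orientation; "wrist_force": force on the tool from outside, world axes, zero at the start; "ft_torque": the same for the moment, N m; "finger_gap": finger opening in mm.
Only numpy, scipy, OpenCV 4.12 (cv2) and the standard library are available. Lean on these libraries where they do the work, as an engineer would, in place of code of your own. Each camera call takes 0.05 s, during which the arm holds its last target. There are 200 camera calls.

### The job

Load the freshly glazed test tile into the small kiln: carry it level on the lifter, without touching the tile with the fingers, set it squarely on the two setter bars under the half-raised lid and draw the lifter out. Lay the lifter back flat on the bench clear of the kiln, lower the kiln lid gently until it is fully shut, then press the latch lever down flat against the kiln front. Leave the jar, tub and wooden block where they stand.

Things in the scene. Friction and masses are not known exactly. Their poses are not given: they have to be found in the camera images.
- kiln: Small clamshell test kiln, fixed: blue-grey case, pale firebrick hearth. Base 240 (own x) x 270 (own y) x 90 mm high, hearth flush with its top. Origin: centre of the underside, on the bench; own x points from the front to the hinged back, z up. The front (own -x) faces roughly world -y, turned up to 0.2 rad either way. A control box 50 mm wide, 78 mm high sticks out on the own -y side
- setter (a point): Middle of the two tan setter bars on the hearth, on the plane of their tops (18 mm above the hearth, 108 above the bench, kiln x = +25 mm, y = 0); axes as the kiln's. The bars run along kiln x: each 90 mm long, 12 wide, 18 high, with a 50 mm clear gap between: the lifter blade sinks into this gap and leaves the tile on the bars, its centre here
- lid (a joint): Lid angle in rad: 0 shut, starts half raised at 0.48 to 0.57, stops at 0.58. A stiff hinge holds it where it is left; some 2 to 8 N at the handle lowers it. Hollow box 240 x 270 x 75 mm high, walls and roof 25 mm, 50 mm free height inside. Half raised it overhangs the hearth: front lower edge about 200 mm above the bench, so a hand straight above the lifter's grip strikes it; lean out 40 degrees
- lid_hinge (a point): Middle of the lid's hinge line, which runs along kiln y: at kiln x = +120 mm, 90 mm above the bench
- lid_handle (a point): Middle of the lid's black round handle bar, 12 mm thick, 80 mm long along kiln y, its centre line 45 mm out from the lid's front face, on two posts 10 mm thick, 34 mm either side of the middle. 285 mm from the hinge line towards the front and, when shut, 40 mm above it (130 mm above the bench). Axes turn with the lid
- latch (a joint): Draw latch lever on the kiln's front, angle in rad: 0 clamped, hanging straight down against the front; 1.57 stands straight out from the front (kiln -x); starts open at 1.5 to 1.8, stops at 1.9. Friction only, about 2 N at the tip; stays where it is left. Its thin wire bail follows it by itself
- latch_pivot (a point): Pivot of the latch lever, axis along kiln y: 12 mm out from the kiln front, 68 mm above the bench, at kiln y = -105 mm; axes as the kiln's
- latch_tip (a point): End of the latch lever (steel, 24 mm wide, 5 mm thick, with a red thumb tab curled a little outward): 55 mm from the pivot; clamped it is 14 mm above the bench and 22 mm out from the kiln front
- lifter: Flat tile lifter, 170 g: steel strip 186 mm long, 36 wide, 3 thick, a wooden grip on top of its rear part. Origin: on the strip's underside below the tile's place; own x points to the blade's tip, z up. Bare blade x = -56 to +38 mm; grip x = -148 to -56 mm, 16 mm wide (y), its top 28 mm above the underside. Lies flat on the bench under the tile, tip towards the kiln, grip away from it
- tile: Glazed test tile 70 x 70 x 7 mm, 65 g, terracotta below, wet green glaze with a blue stripe on top: not to be touched by the fingers. Origin: centre of its underside; z up. Lies on the lifter's blade, its centre within some 6 mm of the lifter's origin, unfastened
- jar: Blue glaze jar, 60 mm across, 75 high, loose bystander; origin at the centre of its underside
- tub: Grey open slip tub 85 x 85 x 55 mm, loose bystander; origin at the centre of its underside
- block: Dark wooden block 70 x 70 x 60 mm, loose bystander; origin at the centre of its underside
Mind the look-alikes: they are no part of the job. Several things look just like the lifter: the one meant starts farthest to the robot's right.

How it is judged (in metres and radians):
On the way, in this order (a step that is already met when the one before it is completed fails the run):
1. the tile lies squarely on both setter bars under the raised lid (centre within 10 mm across the bars and 15 mm along them, turned no more than 0.17 rad), the lifter no longer touching it (x of tile in the frame of setter between -0.015 and 0.015 m and y of tile in the frame of setter between -0.01 and 0.01 m and z of tile in the frame of setter between -0.003 and 0.003 m and angle between the x axis of tile and the x axis of setter, either way round below 0.17 rad and angle between tile's own z axis and vertical below 0.05 rad and contact force between lifter and tile below 0.02 N), for 0.2 s.
2. the lid is fully shut (within 0.02 rad) while the latch is still open (value of joint lid below 0.02 rad and value of joint latch above 0.6 rad), for 0.1 s.
At the end, for the whole second after the job is handed in: the tile lies at rest level on both setter bars (centre within 10 mm across and 15 mm along the bars, turned no more than 0.17 rad), the lid is shut within 0.02 rad, the latch lever is down within 0.1 rad, and the lifter lies at rest flat on the bench, not touching the kiln (x of tile in the frame of setter between -0.015 and 0.015 m and y of tile in the frame of setter between -0.01 and 0.01 m and z of tile in the frame of setter between -0.003 and 0.003 m and angle between the x axis of tile and the x axis of setter, either way round below 0.17 rad and angle between tile's own z axis and vertical below 0.05 rad and value of joint lid below 0.02 rad and value of joint latch below 0.1 rad and height (world z) of lifter between -0.004 and 0.006 m and angle between lifter's own z axis and vertical below 0.06 rad and contact force between lifter and kiln below 0.02 N and linear speed of each of lifter, tile below 0.02 m/s).
It fails at once if the fingers touch the glazed tile (contact force between the fingers and tile above 0.3 N).
It fails at once if the tile is tipped more than 0.2 rad (angle between tile's own z axis and vertical above 0.2 rad).
It fails at once if the lid is slammed or dropped shut (faster than 1.5 rad/s) (velocity of joint lid below -1.5 rad/s).
It fails at once if the lifter is dropped or flung (faster than 1 m/s) (linear speed of lifter above 1 m/s).
It fails at once if the jar, the tub or the block is moved more than 20 mm (distance of any of jar, tub, block from where it was at the start of the episode above 0.02 m).
It also fails if it takes over 72 s, if anything falls off the work surface, if the arm or the gripper's body presses on something with over 40 N, if the wrist force passes 120 N, or if a joint passes its speed limit or range.

## Working session

There is one attempt and no reset: what is moved stays moved. The work goes in short steps, each a Python script; the robot and the scene stay as the last script left them, time stands still between calls to the robot, and variables do not carry over. Pictures are saved under pics/ and viewed, about 8 in all and at most 12, crops included, and the job is handed in when it is done.

```bash
mkdir -p pics; python3 - <<'E'
from cell import bot
import cv2
for n in("scene","top"):
    c=bot.get_calibration(n);print(n,{k:(v if k!='pose' else [[round(float(x),3) for x in r] for r in v]) for k,v in c.items()})
    cv2.imwrite(f"pics/{n}0.png",bot.camera(n))
s=bot.sense();print(s)
E
```

```text
scene {'vfov': 45.133184055926534, 'cx': 320.61940827064166, 'cy': 193.86719392419036, 'pose': [[0.39, -0.796, 0.462, 1105.451], [0.921, 0.34, -0.19, -184.321], [-0.006, 0.5, 0.866, 1243.991], [0.0, 0.0, 0.0, 1.0]]}
top {'vfov': 47.140220369052045, 'cx': 324.74677402687723, 'cy': 203.47262160966588, 'pose': [[0.004, 0.981, -0.194, 253.544], [-1.0, 0.003, -0.002, 98.109], [-0.001, 0.195, 0.981, 1188.044], [0.0, 0.0, 0.0, 1.0]]}
{'clock': 0.1, 'joint_positions': array([-1.32960956e+00,  4.91550521e-01,  1.55942969e+00, -1.68034899e-05,
        1.09170934e+00, -1.05572882e-01]), 'qvel': array([-7.84805153e-05, -1.22853113e-03, -2.17612485e-03,  7.99758529e-04,
        1.49620945e-03,  3.20068729e-05]), 'joint_torque': array([ 4.30373533e-03, -6.19449019e+01, -2.62024927e+01, -8.27395343e-05,
        2.91818076e-03,  2.35481326e-05]), 'tcp_pos': array([ 212.39086493, -587.58164173,  238.74015778]), 'orientation': array([ 9.85006515e-01,  1.72516274e-01, -4.45966394e-05, -5.46682005e-04]), 'wrist_force': array([1.02876043, 0.05931587, 0.5313069 ]), 'ft_torque': array([ 0.02227853,  0.05068946, -0.00894094]), 'finger_gap': 85.08568809195155}
```

View pics/top0.png

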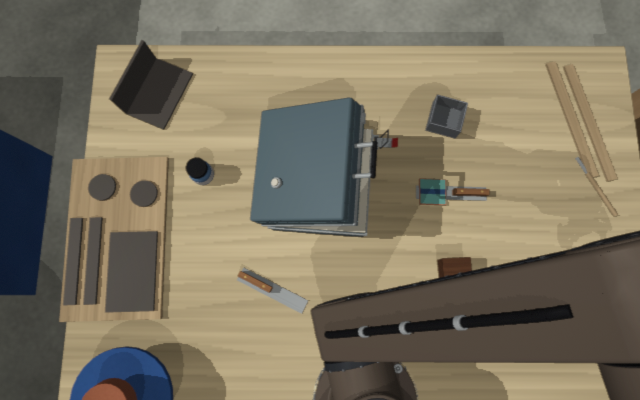

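View pics/scene0.png

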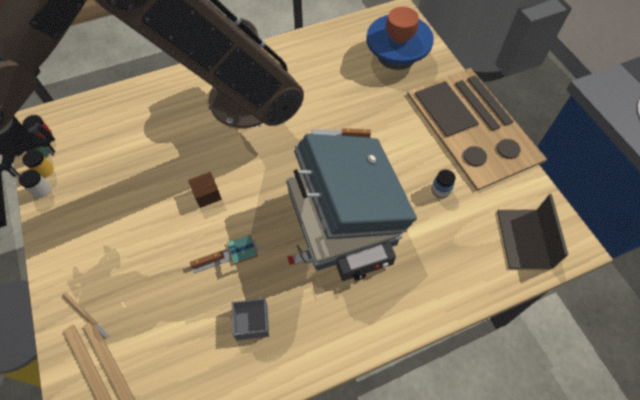

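The top view shows the tile on its lifter at about (433,191), with the grip at about (470,192) pointing right. The kiln is at about (310,165), its latch tab at (395,142), the tub at (447,116) and the block at (455,267). The scene view shows the same arrangement. Next I'll take zoomed crops to read corners.

```bash
python3 - <<'E'
import cv2
def crop(n,x0,x1,y0,y1,k):
    im=cv2.imread(f"pics/{n}0.png")[y0:y1,x0:x1]
    im=cv2.resize(im,None,fx=k,fy=k,interpolation=cv2.INTER_CUBIC)
    for x in range(-(-x0//20)*20,x1,20):
        cv2.line(im,((x-x0)*k,0),((x-x0)*k,6),(0,0,255),1);cv2.putText(im,str(x),((x-x0)*k,16),0,.35,(0,0,255),1)
    for y in range(-(-y0//20)*20,y1,20):
        cv2.line(im,(0,(y-y0)*k),(6,(y-y0)*k),(0,0,255),1);cv2.putText(im,str(y),(8,(y-y0)*k+4),0,.35,(0,0,255),1)
    cv2.imwrite(f"pics/{n}0c.png",im)
crop("top",242,502,90,240,3)
crop("scene",182,422,120,290,3)
E
```

```text
(no output)
```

View pics/top0c.png

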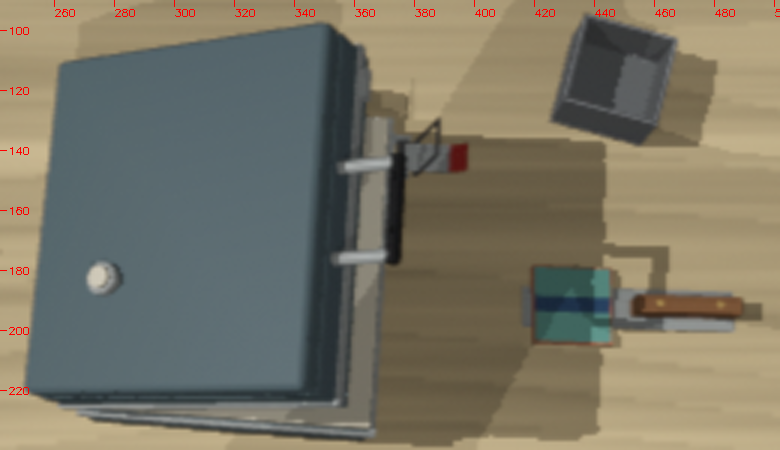

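View pics/scene0c.png

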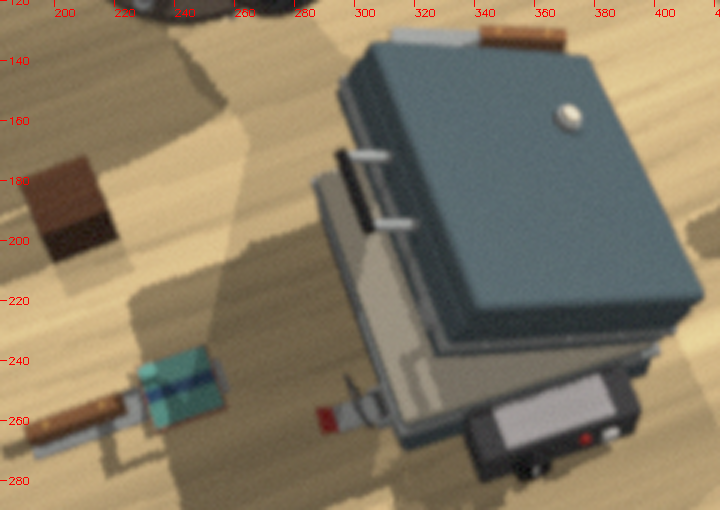

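```bash
cat > vis.py <<'E'
import numpy as np
from cell import bot
from scipy.optimize import least_squares
C={n:bot.get_calibration(n) for n in("scene","top")}
def proj(n,P):
    c=C[n];T=np.linalg.inv(np.array(c["pose"]));p=T[:3,:3]@np.asarray(P,float)+T[:3,3]
    f=200/np.tan(np.radians(c["vfov"]/2));return np.array([c["cx"]+f*p[0]/-p[2],c["cy"]-f*p[1]/-p[2]])
def ray(n,uv,z):
    c=C[n];T=np.array(c["pose"]);f=200/np.tan(np.radians(c["vfov"]/2))
    d=T[:3,:3]@np.array([(uv[0]-c["cx"])/f,-(uv[1]-c["cy"])/f,-1]);o=T[:3,3];return o+d*(z-o[2])/d[2]
def rz(a):return np.array([[np.cos(a),-np.sin(a),0],[np.sin(a),np.cos(a),0],[0,0,1]])
def K(p,P):return rz(p[2])@np.asarray(P,float)+[p[0],p[1],0]      # kiln->world
def L(p,P,lid):                                                   # lid (shut frame rel. hinge)->world
    c,s=np.cos(lid),np.sin(lid);x,y,z=P;return K(p,[120+c*x+s*z,y,90-s*x+c*z])
E
cat > fit.py <<'E'
from vis import *
t=lambda x,y:(242+x/3,90+y/3); s=lambda x,y:(182+x/3,120+y/3)
O=[("top",t(325,23),"L",(-240,-135,75)),("top",t(305,389),"L",(-240,135,75)),("top",t(62,64),"L",(0,-135,75)),("top",t(27,390),"L",(0,135,75)),
("top",t(373,437),"K",(-120,135,90)),("top",t(398,143),"L",(-285,-40,40)),("top",t(394,262),"L",(-285,40,40)),
("scene",s(375,45),"L",(-240,135,75)),("scene",s(585,58),"L",(0,135,75)),("scene",s(703,295),"L",(0,-135,75)),("scene",s(478,307),"L",(-240,-135,75)),
("scene",s(318,183),"K",(-120,135,90)),("scene",s(402,440),"K",(-120,-135,90)),("scene",s(341,151),"L",(-285,40,40)),("scene",s(372,232),"L",(-285,-40,40))]
def r(q):return np.concatenate([proj(n,K(q,P) if k=="K" else L(q,P,q[3]))-uv for n,uv,k,P in O])
f=least_squares(r,[600,120,1.57,.5],loss="soft_l1",x_scale=[10,10,.1,.1])
print("kiln",f.x,f.x[2]-np.pi/2);print(r(f.x).reshape(-1,2).round(1).tolist())
TC=[(-35,35),(35,35),(35,-35),(-35,-35)]  # tile
T=[("top",t(*a)) for a in((609,267),(533,266),(532,344),(611,344))]
for n,uv in T+[("scene",s(*a)) for a in((140,370),(207,345),(227,405),(158,428))]:print(n,"tile",ray(n,uv,10).round(1))
for a in((733,298),(733,331),(523,289),(523,325)):print("strip",ray("top",t(*a),3).round(1))
for a in((34,458),(131,418)):print("scene strip rear",ray("scene",s(*a),3).round(1))
for a in((633,305),(744,306)):print("grip",ray("top",t(*a),28).round(1))
for a in((28,435),(122,402)):print("scene grip",ray("scene",s(*a),28).round(1))
for n,uv in(("top",t(467,157)),("scene",s(318,420))):
  for z in(60,68,76):print("latch",n,ray(n,uv,z).round(1))
for th in (1.5,1.7,1.8):print(th,K(f.x,[-132-55*np.sin(th),-105,68-55*np.cos(th)]).round(1))
E
python3 fit.py
```

```text
kiln [5.42512434e+02 1.07757942e+02 1.50413677e+00 4.98398516e-01] -0.0666595572846369
[[0.9, -3.2], [-0.3, -1.0], [-2.0, -2.1], [-1.9, 0.4], [1.1, -3.0], [0.2, 2.2], [-0.4, -0.9], [-2.6, -2.8], [0.4, -2.1], [2.0, 0.1], [0.3, 0.4], [-3.2, -3.6], [-0.4, -4.8], [-0.9, -0.0], [-1.0, 0.0]]
top tile [ 554.2 -217.8   10. ]
top tile [ 554.9 -150.8   10. ]
top tile [ 484.8 -147.3   10. ]
top tile [ 485.  -216.3   10. ]
scene tile [ 492.6 -212.2   10. ]
scene tile [ 492.8 -146.3   10. ]
scene tile [ 557.7 -149.    10. ]
scene tile [ 554.4 -214.4   10. ]
strip [ 528.2 -327.9    3. ]
strip [ 498.4 -325.9    3. ]
strip [ 535.7 -142.7    3. ]
strip [ 503.2 -141.5    3. ]
scene strip rear [ 534.9 -327.3    3. ]
scene strip rear [ 532.1 -234.5    3. ]
grip [ 515.9 -232.1   28. ]
grip [ 515.3 -327.9   28. ]
scene grip [ 523.1 -323.5   28. ]
scene grip [ 525.5 -236.4   28. ]
latch top [638.4 -87.1  60. ]
latch top [635.7 -85.8  68. ]
latch top [633.  -84.5  76. ]
latch scene [624.6 -81.6  60. ]
latch scene [627.9 -82.3  68. ]
latch scene [631.1 -83.   76. ]
1.5 [634.8 -85.7  64.1]
1.7 [634.9 -85.4  75.1]
1.8 [634.9 -84.4  80.5]
```

```bash
cat > fit2.py <<'E'
import sys,io,contextlib
with contextlib.redirect_stdout(io.StringIO()): from fit import *
import vis
def projc(n,P,d):
    c=C[n];T=np.linalg.inv(np.array(c["pose"]));p=T[:3,:3]@np.asarray(P,float)+T[:3,3]
    p=p+d[:3]+np.cross(d[3:6],p);f=200/np.tan(np.radians(c["vfov"]/2));x,y=p[0]/-p[2],-p[1]/-p[2]
    g=1+d[6]*(x*x+y*y);return np.array([c["cx"]+f*x*g,c["cy"]+f*y*g])
TO=[("top",t(*a),b) for a,b in zip(((609,267),(533,266),(532,344),(611,344)),((-35,-35),(35,-35),(35,35),(-35,35)))]
TO+=[("scene",s(*a),b) for a,b in zip(((140,370),(207,345),(227,405),(158,428)),((-35,35),(35,35),(35,-35),(-35,-35)))]
def res(q):
    k,lid,e,tile=q[:3],q[3],q[4],q[5:8];d={"top":q[8:15],"scene":q[15:22]};o=[]
    for n,uv,kk,P in O:
        P=np.array(P,float)
        if kk=="L" and P[2]==75:P=P-e*np.array([1 if P[0]==0 else -1,np.sign(P[1]),1])
        o+=list(projc(n,K(k,P) if kk=="K" else L(k,P,lid),d[n])-uv)
    for n,uv,b in TO:
        P=rz(tile[2])@[b[0],(-b[1] if 0 else b[1])*1.,10]+[tile[0],tile[1],0]
        o+=list(projc(n,P,d[n])-uv)
    return np.array(o)
def cost(q):
    pr=np.concatenate([[ (q[4]-2)/2]]+[np.concatenate([q[i:i+3]/2,q[i+3:i+6]/.004,[q[i+6]/.1]]) for i in(8,15)])
    return np.concatenate([res(q),pr])
# tile x axis ~ world +y, tile y ~ world -x
for i,(n,uv,b) in enumerate(TO):
    pass
q0=np.concatenate([f.x[:4],[2,520,-182,np.pi/2],np.zeros(14)])
g=least_squares(cost,q0,loss="soft_l1",x_scale="jac")
cov=np.linalg.inv(g.jac.T@g.jac)
if __name__=="__main__":
    np.set_printoptions(suppress=True,precision=4,linewidth=150)
    print(g.x);print("sd",np.sqrt(np.diag(cov))[:8]);print(res(g.x).reshape(-1,2).round(1).tolist())
E
python3 fit2.py
```

```text
[ 540.0824  107.2399    1.5014    0.5018    3.0605  519.4552 -183.1627    1.5502    0.1707    0.0063    0.3161    0.0001    0.0002    0.0001
   -0.01      0.1822   -0.197    -0.3769   -0.0028   -0.0024    0.0003   -0.0576]
sd [3.8399 4.0599 0.0057 0.009  0.7519 4.4475 4.5031 0.0227]
[[0.2, -0.1], [-1.1, -1.0], [-0.1, 0.2], [0.1, 0.2], [1.1, -1.9], [0.2, 3.3], [-0.4, 0.2], [-0.6, -0.4], [0.2, 0.4], [0.3, 0.6], [1.0, 0.3], [-2.3, -2.9], [0.1, -4.3], [-0.0, 0.4], [-0.2, 0.4], [0.3, 0.1], [-0.8, -0.1], [-0.0, -0.2], [0.4, 0.4], [-1.2, -0.7], [0.2, -0.7], [1.1, 0.5], [-0.1, 1.6]]
```

```bash
sed -i 's/t(398,143)/t(397,153)/; s/,"K",(-120,135,90)/,"X",(-120,135,90)/; s/,"K",(-120,-135,90)/,"X",(-120,-135,90)/' fit.py
sed -i 's/^def r(q)/O=[o for o in O if o[2]!="X"]\ndef r(q)/' fit.py
cat > arm.py <<'E'
import numpy as np
from cell import bot
from scipy.spatial.transform import Rotation as R
def quat(yaw,lean=40,flip=False):
    b=np.radians(lean);a=np.array([np.cos(yaw),np.sin(yaw),0])
    z=np.sin(b)*a-np.cos(b)*np.array([0,0,1]);y=np.array([-np.sin(yaw),np.cos(yaw),0])*(-1 if flip else 1)
    return R.from_matrix(np.c_[np.cross(y,z),y,z]).as_quat()
G=np.array([-124,0,19.])   # TCP in the lifter frame
def tcp(x,y,z,yaw):        # lifter origin pose -> TCP
    return R.from_euler('z',yaw).apply(G)+[x,y,z]
E
python3 - <<'E'
import fit2,numpy as np
np.set_printoptions(suppress=True,precision=4)
print(fit2.g.x);print(fit2.res(fit2.g.x).reshape(-1,2).round(1).tolist())
for n,uv in(("top",fit2.t(733,314)),("top",fit2.t(522,307))):print(fit2.ray(n,uv,3))
from arm import *
o=tcp(518,-180,0,1.537)
for fl in(0,1):
    q=quat(1.537,40,fl)
    for p in(o,o+[0,-60,80],tcp(541,132,120,1.5),tcp(541,132,95,1.5)): print(fl,bot.solve_ik(p,q))
E
```

```text
[ 540.2112  108.0946    1.5018    0.4989    3.0235  520.0118 -182.5905
    1.549     0.2205   -0.0641    0.1138   -0.       -0.0004    0.0001
   -0.0195    0.2404   -0.2448   -0.4449   -0.0021   -0.0017   -0.0001
   -0.0647]
[[0.3, 0.1], [-0.9, -1.0], [-0.1, 0.3], [0.1, 0.2], [0.6, 0.1], [-0.3, 0.3], [-0.8, -0.6], [0.1, 0.0], [0.2, 0.2], [0.9, 0.1], [-0.2, 0.2], [-0.3, 0.2], [0.3, 0.0], [-0.7, -0.3], [-0.0, -0.4], [0.3, 0.3], [-1.2, -1.0], [0.1, -1.0], [1.1, 0.3], [-0.1, 1.3]]
[ 513.6863 -326.9119    3.    ]
[ 519.3923 -141.1945    3.    ]
0 [-0.8344  0.909   1.5627  0.4909  1.2513  2.0436]
0 [-0.8898  0.846   1.4236  0.4384  1.4494  2.1009]
0 [-0.3988  0.5972  1.8957  0.7491  1.0794  2.2654]
0 [-0.3988  0.6381  1.9092  0.7702  1.04    2.2224]
1 [-0.8344  0.909   1.5627  0.4909  1.2513 -1.098 ]
1 [-0.8898  0.846   1.4236  0.4384  1.4494 -1.0407]
1 [-0.3988  0.5972  1.8957  0.7491  1.0794 -0.8762]
1 [-0.3988  0.6381  1.9092  0.7702  1.04   -0.9192]
```

```bash
python3 - <<'E'
from arm import *
import cv2
q=quat(1.538,40,1); z=R.from_quat(q).apply([0,0,1]); o=tcp(518.2,-180,0,1.538)
bot.move_ptp(o-90*z,q)
bot.grip(60)
print(bot.servo_line(o,speed=100,contact_N=8), bot.sense()["tcp_pos"]-o)
bot.grip(10,80); s=bot.sense(); print(s["finger_gap"],s["wrist_force"],s["clock"])
bot.servo_line(o+[0,0,30],speed=40)
s=bot.sense();print(s["wrist_force"],s["ft_torque"],s["finger_gap"])
bot.servo_line(o+[0,0,122],speed=80)
from vis import K
k=[540.2,108.1,1.502]
P=K(k,[-190,0,0]); q2=quat(k[2],40,1)
bot.servo_line(tcp(P[0],P[1],122,k[2]),speed=80,rotation=q2)
s=bot.sense();print(s["tcp_pos"]-tcp(P[0],P[1],122,k[2]),P,s["clock"])
a=bot.camera("top");b=bot.camera("scene")
cv2.imwrite("pics/top1.png",a);cv2.imwrite("pics/scene1.png",b)
def c(im,x0,x1,y0,y1,w,h):return cv2.resize(im[y0:y1,x0:x1],(w,h),interpolation=cv2.INTER_CUBIC)
cv2.imwrite("pics/c1.png",np.vstack([c(a,320,480,110,250,480,420)[:300],c(b,200,360,130,290,480,480)[:300]]) if 0 else np.hstack([c(a,330,460,110,260,390,450),c(b,220,350,140,290,390,450)]))
E
```

```text
False [ 0.19774121 -0.52297838  0.40318427]
14.3811421225345 [ 1.13518127 -1.36533329  4.70048259] 3.4917
[ 0.69785295  0.50844851 -2.90341625] [-0.76033633  0.03748183  0.01877097] 14.486212208862323
[ 0.04656828 -0.44234546 -0.04540705] [527.13900641 -81.45054853   0.        ] 7.075
```

View pics/c1.png

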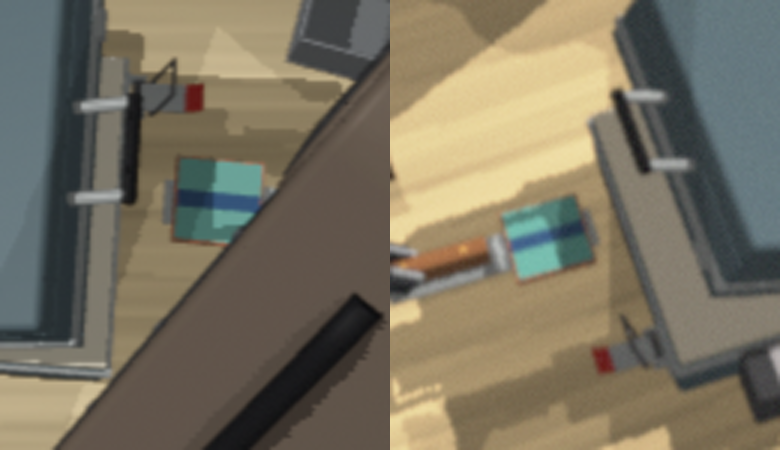

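```bash
cat > m.py <<'E'
import fit2
from fit2 import *
from arm import *
np.set_printoptions(suppress=True,precision=2)
k=np.array([540.2,108.1,1.502])
d={"top":fit2.g.x[8:15],"scene":fit2.g.x[15:22]}
def inv(n,uv,z,corr):
    D=d[n] if corr else np.zeros(7)
    return least_squares(lambda p:projc(n,[p[0],p[1],z],D)-uv,[530,-80]).x
t1=lambda x,y:(330+x/3,110+y/3); s1=lambda x,y:(220+(x-390)/3,140+y/3)
def kl(p):  # world -> kiln xy
    return (rz(-k[2])@np.array([p[0]-k[0],p[1]-k[1],0]))[:2]
for corr in(0,1):
    print("corr",corr)
    print(" tip (want -152,0) top",kl(inv("top",t1(165,202),125,corr))," scene",kl(inv("scene",s1(591,227),125,corr)))
    print(" tile top corners",[kl(inv("top",t1(*a),132,corr)).round(1).tolist() for a in((264,165),(178,157),(172,241))])
    print(" tile scene corners",[kl(inv("scene",s1(*a),132,corr)).round(1).tolist() for a in((500,213),(579,196),(595,265),(519,282))])
    print(" hearth front corner top(-120,135)?",kl(inv("top",t1(108,375),90,corr)),"other(-120,-135)",kl(inv("top",t1(126,58),90,corr)),"scene(+135)",kl(inv("scene",s1(592,120),90,corr)),"scene -135",kl(inv("scene",s1(678,375),90,corr)))
E
python3 m.py
```

```text
corr 0
 tip (want -152,0) top [-152.3     1.22]  scene [-153.28   -4.36]
 tile top corners [[-228.6, -32.9], [-160.1, -34.6], [-158.5, 34.3]]
 tile scene corners [[-224.9, 31.2], [-154.9, 24.8], [-161.4, -44.1], [-227.0, -38.2]]
 hearth front corner top(-120,135)? [-117.4   138.27] other(-120,-135) [-117.79 -130.53] scene(+135) [-116.21  121.67] scene -135 [-121.65 -146.08]
corr 1
 tip (want -152,0) top [-151.7     1.17]  scene [-154.7    -0.47]
 tile top corners [[-228.2, -33.0], [-159.5, -34.7], [-157.9, 34.3]]
 tile scene corners [[-226.6, 35.2], [-156.3, 28.8], [-162.8, -40.3], [-228.7, -34.5]]
 hearth front corner top(-120,135)? [-116.75  138.25] other(-120,-135) [-117.21 -130.68] scene(+135) [-117.67  126.08] scene -135 [-123.01 -142.71]
```

```bash
cat > fit3.py <<'E'
from m import *
tipW=K(k,[-152,0,125]); u=rz(k[2])@np.array([1.,0,0])
E2=[("top",t1(108,375),(-120,135,90)),("top",t1(126,58),(-120,-135,90)),("scene",s1(592,120),(-120,135,90)),("scene",s1(678,375),(-120,-135,90))]
def ex(q,sc=1):
    D={"top":q[8:15],"scene":q[15:22]};o=[]
    for n,uv,P in E2:o+=list((projc(n,K(q[:3],P),D[n])-uv)*sc)
    W=tipW+q[22]*u
    for n,uv in(("top",t1(165,202)),("scene",s1(591,227))):o+=list((projc(n,W,D[n])-uv)*2)
    C0=W-u*(38-q[23])+[0,0,7]+q[24]*(rz(np.pi/2)@u)   # tile top centre
    for n,L_ in(("top",[((264,165),(-35,-35)),((178,157),(35,-35)),((172,241),(35,35))]),("scene",[((500,213),(-35,35)),((579,196),(35,35)),((595,265),(35,-35)),((519,282),(-35,-35))])):
        f=t1 if n=="top" else s1
        for a,b in L_:
            P=C0+rz(k[2]+q[25])@np.array([b[0],b[1],0.]);o+=list(projc(n,P,D[n])-f(*a))
    return np.array(o)
def cost3(q):
    pr=np.concatenate([[(q[4]-2)/2,q[22]/5,q[23]/5,q[24]/5,q[25]/.05]]+[np.concatenate([q[i:i+3]/2,q[i+3:i+6]/.004,[q[i+6]/.05]]) for i in(8,15)])
    return np.concatenate([res(q[:22]),ex(q),pr])
h=least_squares(cost3,np.concatenate([fit2.g.x,np.zeros(4)]),loss="soft_l1",x_scale="jac")
if __name__=="__main__":
    cov=np.linalg.inv(h.jac.T@h.jac)
    np.set_printoptions(suppress=True,precision=3,linewidth=160)
    print(h.x);print(np.sqrt(np.diag(cov))[[0,1,2,3,22,23,24,25]])
    print(res(h.x[:22]).reshape(-1,2).round(1).tolist());print(ex(h.x).reshape(-1,2).round(1).tolist())
E
python3 fit3.py | grep -v corr | tail -12
```

```text
tile top corners [[-228.6, -32.9], [-160.1, -34.6], [-158.5, 34.3]]
 tile scene corners [[-224.9, 31.2], [-154.9, 24.8], [-161.4, -44.1], [-227.0, -38.2]]
 hearth front corner top(-120,135)? [-117.4   138.27] other(-120,-135) [-117.79 -130.53] scene(+135) [-116.21  121.67] scene -135 [-121.65 -146.08]
 tip (want -152,0) top [-151.7     1.17]  scene [-154.7    -0.47]
 tile top corners [[-228.2, -33.0], [-159.5, -34.7], [-157.9, 34.3]]
 tile scene corners [[-226.6, 35.2], [-156.3, 28.8], [-162.8, -40.3], [-228.7, -34.5]]
 hearth front corner top(-120,135)? [-116.75  138.25] other(-120,-135) [-117.21 -130.68] scene(+135) [-117.67  126.08] scene -135 [-123.01 -142.71]
[ 540.631  108.156    1.5      0.5      3.095  520.657 -182.647    1.552    0.267   -0.097   -0.05    -0.001    0.      -0.      -0.004    0.06    -0.213
   -0.551   -0.003   -0.002    0.      -0.024   -1.225   -1.987   -0.85    -0.041]
[1.297 3.277 0.006 0.008 3.139 1.59  1.45  0.022]
[[0.1, 0.4], [-1.4, -0.7], [-0.3, 0.5], [-0.3, 0.4], [0.3, 0.4], [-0.7, 0.6], [-0.7, -0.3], [0.3, 0.4], [0.3, 0.7], [0.9, 0.4], [-0.1, 0.5], [-0.3, 0.5], [0.1, 0.2], [-1.0, -0.0], [-0.2, -0.1], [0.2, 0.5], [-1.4, -0.4], [-0.0, -0.5], [1.0, 0.8], [-0.3, 2.0]]
[[1.0, -0.9], [1.0, -1.2], [-1.6, -2.0], [0.1, -2.6], [0.8, 0.1], [0.8, -0.1], [0.4, -0.1], [-0.2, -0.6], [-0.7, -0.2], [-0.2, 0.2], [-0.7, -0.9], [0.7, -1.1], [-0.5, 0.4]]
```

```bash
cat > ins.py <<'E'
from arm import *
from vis import K
import cv2
k=[540.6,108.2,1.500]; q=quat(k[2],40,1)
def go(kx,ky,z,sp,c=None):
    P=K(k,[kx,ky,0]);t=tcp(P[0],P[1],z,k[2]);r=bot.servo_line(t,speed=sp,rotation=q,contact_N=c)
    s=bot.sense();print(kx,z,"contact",r,"err",(s["tcp_pos"]-t).round(1),"F",s["wrist_force"].round(2),"t",round(s["clock"],2));return r
E
python3 - <<'E'
from ins import *
if not go(-180,.9,122,40) and not go(28.2,.9,122,70,10):
    bot.dwell(.3)
    go(28.2,.9,112,20,4); go(28.2,.9,98,14,4)
cv2.imwrite("pics/top2.png",bot.camera("top"));cv2.imwrite("pics/scene2.png",bot.camera("scene"))
E
```

```text
-180 122 contact False err [0.  0.3 0.1] F [-0.29 -0.53 -2.78] t 7.58
28.2 122 contact False err [ 0.  -0.1 -0. ] F [ 0.02 -0.5  -3.39] t 10.71
28.2 112 contact False err [ 0. -0. -0.] F [-1.11  0.53 -2.8 ] t 11.66
28.2 98 contact False err [ 0.  -0.   0.1] F [ 0.12 -0.92 -2.55] t 12.81
```

```bash
python3 - <<'E'
from ins import *
c=[]
for d in(1,-1):
    r=go(28.2,.9+d*12,98,15,4)
    s=bot.sense();u=R.from_euler('z',-k[2]).apply(s["tcp_pos"]-[k[0],k[1],0]);c.append(u[1]);print("ky",u)
    go(28.2,.9,98,30)
print("gap centre ky",sum(c)/2,"half play",(c[0]-c[1])/2)
E
```

```text
28.2 98 contact True err [ 5.6 -0.6 -0.1] F [ 4.1   0.39 -2.07] t 13.44
ky [-96.00277805   7.26931506 116.86669648]
28.2 98 contact False err [-0.1  0.  -0.2] F [ 0.13 -0.32 -2.05] t 13.82
28.2 98 contact True err [-3.4  0.3 -0.5] F [-0.74  0.12 -1.32] t 14.43
ky [-95.75787116  -7.6417599  116.47313981]
28.2 98 contact False err [-0.  -0.1  0. ] F [ 0.28 -0.25 -1.51] t 14.88
gap centre ky -0.18622242187194393 half play 7.455537482722335
```

```bash
python3 - <<'E'
from ins import *
go(-185,-.2,98,90,6)
q0=quat(1.538,40,1);o=tcp(518.2,-180,0,1.538)
bot.servo_line(o+[0,0,60],speed=120,rotation=q0)
print(bot.servo_line(o+[0,0,4],speed=60), bot.servo_line(o+[0,0,-1],speed=10,contact_N=5),bot.sense()["tcp_pos"]-o)
bot.grip(50);z=R.from_quat(q0).apply([0,0,1])
bot.servo_line(o-120*z,speed=150);s=bot.sense();print(s["clock"],s["wrist_force"])
qd=quat(k[2],40,1)
# move aside for a look
a=bot.camera("top");b=bot.camera("scene")
def c(im,x0,x1,y0,y1):return cv2.resize(im[y0:y1,x0:x1],None,fx=2.4,fy=2.4,interpolation=cv2.INTER_CUBIC)
cv2.imwrite("pics/c3.png",np.hstack([c(a,330,490,100,300),c(b,190,350,130,330)]))
E
```

```text
-185 98 contact False err [0.  0.3 0. ] F [ 0.46  0.52 -1.77] t 17.39
False True [ 0.03503317 -0.06679738  0.47324245]
21.35 [-0.18980576 -0.45759664  0.16292006]
```

View pics/c3.png

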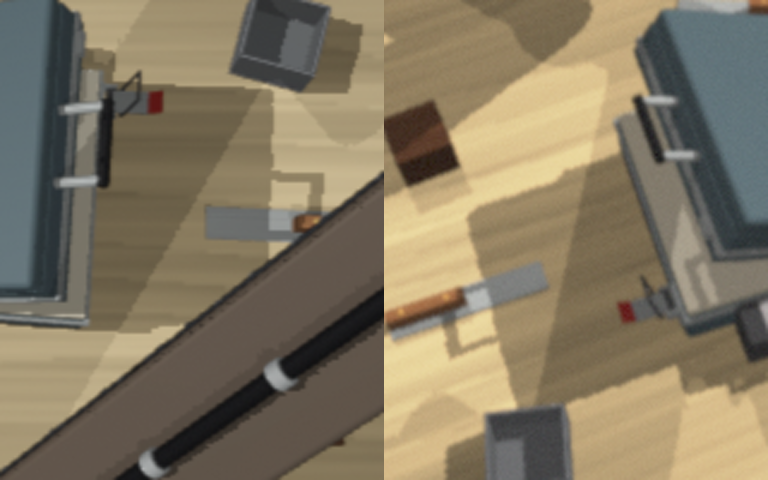

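The lifter lies flat on the bench with its blade bare: tip at about (205,222) in the left crop. The jar, tub and block look untouched. Next is the lid.

```bash
cat > lid.py <<'E'
from ins import *
from vis import L
ql=quat(k[2],10,1); zt=R.from_quat(ql).apply([0,0,1])
def tip(th,dz=0): # TCP so that the fingertip centre sits on top of the bar
    B=L(k,(-285,0,40),th); return B+[0,0,6+dz]-8*zt
E
python3 - <<'E'
from lid import *
for th,dz in((.5,60),(.5,0),(.25,0),(0,0)):print(bot.solve_ik(tip(th,dz),ql))
bot.grip(0,40)
p=bot.sense()["tcp_pos"];bot.servo_line([p[0],p[1],330],speed=200)
bot.move_ptp(tip(.5,70),ql)
bot.servo_line(tip(.5,15),speed=100)
r=bot.servo_line(tip(.5,-25),speed=25,contact_N=2.5)
s=bot.sense();print(r,s["tcp_pos"]-tip(.5),s["wrist_force"],s["clock"])
E
```

```text
[-0.21214332  0.27095431  1.65418449  0.18238736  1.2463762  -0.20222132]
[-0.21214332  0.32410217  1.74381258  0.19351445  1.10610417 -0.23109521]
[-0.27795953  0.39660912  1.81861554  0.20710688  0.97271077 -0.32802924]
[-0.31244287  0.4929464   1.88355773  0.23250218  0.82087387 -0.40523595]
True [-0.0346496  -0.39406723 -2.1824677 ] [ 0.2009196  -0.35740962  0.49646071] 26.175
```

```bash
python3 - <<'E'
from lid import *
for th in np.arange(.45,0.01,-.09).tolist()+[0.03]:
    bot.servo_line(tip(th,-2),speed=45);s=bot.sense();print(round(th,2),s["wrist_force"].round(1),round(s["clock"],2))
r=bot.servo_line(tip(-.0,-12),speed=15,contact_N=18)
s=bot.sense();print(r,s["tcp_pos"]-tip(0),s["wrist_force"].round(1),s["clock"])
a=bot.camera("top");b=bot.camera("scene")
def c(im,x0,x1,y0,y1):return cv2.resize(im[y0:y1,x0:x1],None,fx=2.4,fy=2.4,interpolation=cv2.INTER_CUBIC)
cv2.imwrite("pics/c4.png",np.hstack([c(a,330,490,100,300),c(b,240,400,130,330)]))
E
```

```text
0.45 [0.2 0.8 0.1] 26.64
0.36 [ 0.2 -0.1  1. ] 27.37
0.27 [-0.7  0.4  0.5] 28.09
0.18 [0.3 0.5 0.3] 28.82
0.09 [-0.3 -0.7  0.2] 29.54
0.03 [0.4 0.1 0.2] 30.07
True [ 0.22876764  0.54788269 -0.19966559] [-2.  -0.4  9.6] 30.7333
```

View pics/c4.png

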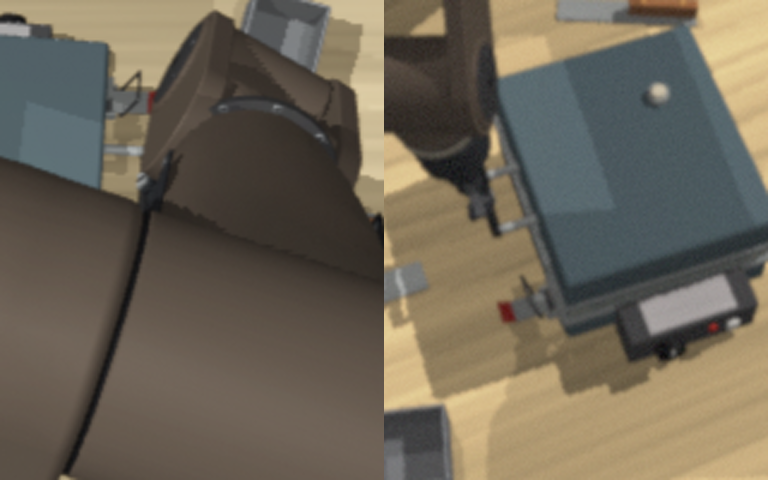

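The picture shows the lid shut (bar height within 0.2 mm of nominal, hard stop felt). The latch lever still stands out, with its red tab at about (507,311) in the right crop.

```bash
cat > latch.py <<'E'
from ins import *
ql=quat(k[2],40,1); b=np.radians(40); w=np.array([np.cos(b),np.sin(b)]); zt=R.from_quat(ql).apply([0,0,1])
def C(th,r=40):
    m=np.array([np.cos(th),-np.sin(th)]);P=np.array([-132,68])+r*np.array([-np.sin(th),-np.cos(th)])-3*m
    c=P-m*11*abs(m@w); return K(k,[c[0],-105,c[1]])-8*zt
E
python3 - <<'E'
from latch import *
up=[0,0,60]
p=bot.sense()["tcp_pos"]
for t in(C(1.57)+up,C(1.57),C(.8),C(0)):print(bot.solve_ik(t,ql).round(2))
bot.servo_line(p+[0,0,40],speed=120);p=p+[0,-60,90];bot.servo_line(p,speed=200)
bot.move_ptp(C(1.57)+up,ql)
print(bot.servo_line(C(1.57),speed=60,contact_N=15),bot.sense()["wrist_force"].round(1))
for th in(1.3,1.0,.75,.5,.3,.15):
    r=bot.servo_line(C(th),speed=45,contact_N=20);s=bot.sense();print(th,r,s["wrist_force"].round(1),round(s["clock"],1))
    if r:break
else:
    f=K(k,[8,0,0])-K(k,[0,0,0])
    r=bot.servo_line(C(0)+f,speed=20,contact_N=15);s=bot.sense();print("end",r,R.from_euler('z',-k[2]).apply(s["tcp_pos"]-C(0)),s["wrist_force"].round(1),s["clock"])
E
```

```text
[-0.46  0.71  1.59  0.68  1.23 -0.75]
[-0.46  0.79  1.62  0.71  1.15 -0.83]
[-0.45  0.84  1.63  0.74  1.1  -0.87]
[-0.42  0.86  1.65  0.76  1.06 -0.88]
False [ 0.7 -0.4 -0.6]
1.3 False [-0.4  0.2 -0.1] 34.1
1.0 False [ 0.2 -0.8 -0.4] 34.6
0.75 False [-0.7  0.4 -0.3] 35.0
0.5 False [-0.4  0.4 -0.3] 35.3
0.3 False [0.2 1.  0.8] 35.6
0.15 False [-0.2 -0.5 -0. ] 35.8
end True [ 1.64026689 -0.06403537  0.28869896] [-1.2 -4.8  2.5] 36.275
```

```bash
python3 - <<'E'
from latch import *
p=bot.sense()["tcp_pos"];f=K(k,[4,0,0])-K(k,[0,0,0])
r=bot.servo_line(p+f,speed=15,contact_N=25);s=bot.sense();print(r,s["tcp_pos"]-p,s["wrist_force"].round(1))
bot.servo_line(p-10*f+[0,0,5],speed=80)
p=bot.sense()["tcp_pos"];bot.servo_line(p+[0,-60,150],speed=200)
bot.move_j([-1.33,.2,1.559,0,1.092,-.106])
a=bot.camera("top");b=bot.camera("scene");print(bot.sense()["clock"])
def c(im,x0,x1,y0,y1,f):return cv2.resize(im[y0:y1,x0:x1],None,fx=f,fy=f,interpolation=cv2.INTER_CUBIC)
cv2.imwrite("pics/c5.png",np.hstack([c(a,340,500,80,280,2.4),c(b,240,400,130,330,2.4)]))
E
```

```text
True [ 0.21189904 -0.01171428 -0.1153406 ] [-3.  -6.2  3.9]
40.5083
```

View pics/c5.png

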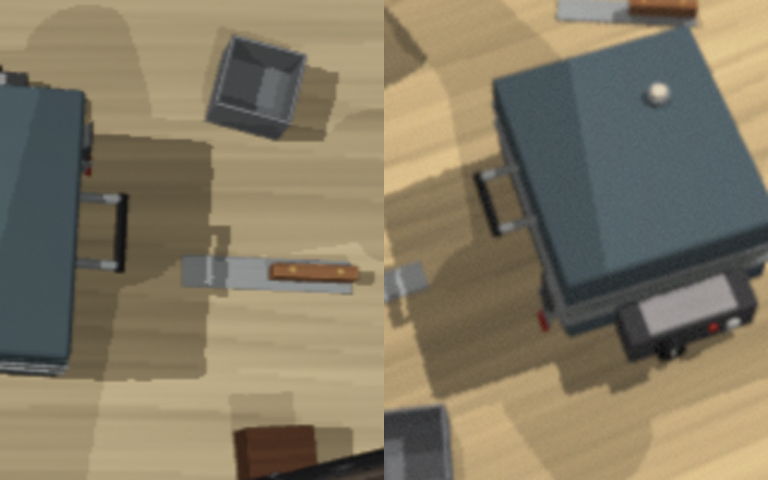

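The lid is shut, the latch lever hangs flat against the front (red tab at about (544,321) in the right crop), the lifter is flat and clear of the kiln, and the tub and block have not moved.

```bash
python3 -c "
from cell import bot
bot.sign_off()"
```

```text
the job is handed in; nothing more can be done
```

I handed the job in with about 40.5 s on the clock, out of 72 s allowed. No verdict was reported. The tile is on the setter bars, the lifter is back on the bench, the lid is shut and the latch lever is down.

**Tile:** I carried it in on the lifter and lowered the blade between the bars. I then felt both bars with the blade. The gap centre was 0.2 mm from where I expected it, with about 7.5 mm of play each side, against 7 mm nominal. The tile should therefore be within about 2 mm of centre across the bars. Along the bars the uncertainty is about 3 mm. The lid hides the tile from both cameras, so I could not confirm its final position by sight.

**Lifter:** it lies flat at its starting place. Its blade tip is about 130 mm from the kiln front.

**Lid:** it came down at about 0.15 rad/s on average, until I felt a hard stop. The handle bar was then within 0.2 mm of its shut height.

**Latch:** I pressed it to a firm stop. A second push of 25 N moved it only 0.2 mm more, and the last picture shows the lever hanging flat against the front.

**Bystanders:** I checked these by eye only, and did not measure their positions again. The tub and block looked unmoved in the last pictures. The jar was outside the close-up crops, but the arm never went near it.

**One disagreement:** in the pictures, the kiln's base corners sat 1 to 3 pixels from where the fitted position put them. I went by the lid and handle points, and the bar check agreed with those.

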